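Turn the backward chromatography column end for end

ROBOT

A 6-joint arm with a two-finger parallel gripper is mounted at the origin on a cart in front of the work surface, level with it; the furniture and walls round the work are solid. World frame = base frame: x ahead of the robot, y to its left, z up, the work surface at z = 0. Lengths are in mm, angles in rad, forces in N, time in s.
With the tool pointing down it reaches from about 350 to 775 mm from the base axis. Payload 7.3 kg.
Tool frame: the origin (TCP) lies on the centre line of the jaws, within the pads' length; the fingertips stand 11 mm ahead of it and the grasp point (between the pads) lies 8 mm behind it; z points along the fingers, y is the line along which they close (so a half turn about z gives the same grasp; the last joint's range is limited). The gripper opens to 92 mm and grips with 3 to 60 N. Pads are 19 mm wide; open, the fingers measure 130 mm over their backs; the gripper's body (75 mm by 190 mm) begins 47 mm behind the grasp point.
Start: joints at [1.076, 0.342, 1.524, -0, 1.275, -0.146], TCP at [179.415, 493.411, 237.741] pointing down, gripper open.
Joint ranges: [-2.53, 2.53], [-0.77, 2.02], [0.04, 2.7], [-1, 4.14], [0.28, 2.66], [-3.11, 3.11]. Speed limits (rad/s): [2.57, 2.57, 3.14, 3.14, 3.14, 3.14].

INTERFACE

Orientations are given as [roll, pitch, yaw] about the fixed x, y, z axes, in that order (R = Rz(yaw) Ry(pitch) Rx(roll)).
In Python, from plant import bot gives the robot as it stands.
- The arm moves only by the tool step_arm, never from a script. Its argument "deltas" is a list of rows, each a list of 5 numbers: the opening, from 0 (shut) to 1 (fully open), then the shift along the tool's x, y, z each as a share of 0.5 m, from -1 to 1, then the turn about the tool's z as a share of pi/2 rad, from -1 to 1. In form: [[claw, x, y, z, turn], ...]. A call has 1 to 8 rows; each row shifts and turns the commanded pose from where the row before left it, along the tool's axes as they then stand; what a row does not reach is not made up. A row lasts 1/10 s, in which the tool goes at most 50 mm and 8.59 degrees, less where a joint would pass 70% of its speed; a pose out of reach is approached as far as the arm can. A call with a number of a shift or a turn outside -1 to 1 is refused whole. A call with a gripper value outside its range is refused whole. The fingers move at their own pace and stop on an object; the grip force is fixed at half the most. Time passes only in rows, so rows that do not move let the fingers close. It gives the time, the measured TCP pose, the force, the opening and the grip force at its end, in the units of the state.
- bot.get_obs(): the state, without advancing time (a new reading comes with each control period).
- bot.capture(name): name is "scene" or "top" or "wrist"; returns (picture, depth): 480x640x3 uint8, red, green, blue; 480x640 float32, mm along the optical axis (not along the pixel's ray), 0 where there is no reading.
- bot.camera_params(name): a dict with "fov_y" (degrees; the focal length in pixels is half the picture's height over the tangent of half this angle, whatever the lens; pixels are square), "cx", "cy" (the principal point, pixels), "rvec" (rotation vector, rad) and "tvec" (3), from world to camera coordinates, as OpenCV has them. Camera axes: x right, y down, z forward; pixel columns grow to the right and rows downward; lengths in mm; the calibration is good to about 2 mm. A picture is of the moment at which its call begins: read the wrist's pose just before it. camera_params takes no time and is no camera call; for the wrist camera it gives the pose at the moment of the call.
- bot.close_job(): hands the job in; it is judged then, once.
The state is a dict: "time": time; "joint_positions": joint angles; "dq": joint speeds; "tau": joint torques, N m; "tool_pos": TCP position; "tcp_rot": TCP orientation; "contact_force": force on the tool from outside, world axes, zero at the start; "moment": the same for the moment, N m; "grip_width": finger opening in mm; "finger_force": force on a finger pad.
Only numpy, scipy, OpenCV 4.12 (cv2) and the standard library are available. Lean on these libraries where they do the work, as an engineer would, in place of code of your own. Each camera call takes 0.05 s, during which the arm holds its last target. There are 200 camera calls.

TASK

Three steel columns lie in the rack beside the printer, and one of them lies backwards: its thick ribbed inlet end points away from the upright manifold block. Lift that column out, turn it end for end and lay it gently back, seated in the middle of the same lane, so that its thick end faces the manifold like the others. Do not knock the manifold or disturb the other two columns.

Things in the scene. Friction and masses are not known exactly. Their poses are not given: they have to be found in the camera images.
- column_1: The backward one of three like steel columns: tube 16 mm thick, 210 mm long, 0.11 to 0.21 kg, loose. Inlet end: thick ribbed cartridge, 26 mm thick, 34 mm long; other end: plain nut, 22 mm thick, 15 mm long. Origin on the axis at mid-length, near the balance point; y axis runs toward the inlet; may be rolled about it. Starts in any lane, inlet away from the manifold, axis level, 42 mm above the bench.
- column_2: Like column_1 but lying the right way round, inlet toward the manifold; its lane varies. Leave it. Every column's tube rests in two white V saddles, 12 mm long, centred 50 mm either side of mid-lane; the V's 45 degree flanks open to 40 mm wide at the top, 51 mm above the bench. Between the saddles 88 mm of tube are free to grip from above.
- column_3: Like column_2, lying the right way round, inlet toward the manifold; its lane varies. Leave it where it is.
- manifold: Aluminium block 230 x 24 x 65 mm along one side of the grey rack, 22 mm beyond the columns' ends; ports stand out 5 mm. Fixed; rack position and yaw vary. Origin: middle of its underside, 10 mm above the bench, level with the top of the rack's base plate. y axis level, along the lanes, out of the rack; mid-lanes at x = -85, 0, 85, y = -142 mm; seated tube axes at z = 32 mm.

How it is judged:
By the outcome, as a careful person would: the job done as asked, in the order asked, and still so for the second after the job is handed in, with the robot touching nothing.
It also fails if it takes over 38 s, if anything falls off the work surface, if the arm or the gripper's body presses on something with over 40 N, if the wrist force passes 120 N, or if a joint passes its speed limit or range.

## Working session

There is one attempt and no reset: what is moved stays moved. The work goes in short steps, Python scripts to look and compute and a tool call to move; the robot and the scene stay as the last step left them, time stands still between calls to the robot, and variables do not carry over. Pictures are saved under pics/ and viewed, at most 10 in all, crops included, and the job is handed in when it is done.

Besides the shell and the picture viewer there is one more tool, called by a JSON object that holds its "api" and its "payload", one argument or row to a line. step_arm: Moves the arm, as the interface text tells. Shift numbers are shares of 0.5 m and turn numbers shares of pi/2 rad, none past 1 either way. Its arguments: {"type":"object","properties":{"deltas":{"type":"array","items":{"type":"array","items":{"type":"number","minimum":-1,"maximum":1}}}},"required":["deltas"]}

```bash
ls; mkdir -p pics
cat > h.py <<'E'
import numpy as np, cv2
from plant import bot
from scipy.spatial.transform import Rotation as R
def cam(n):
    p=bot.camera_params(n); f=240/np.tan(np.radians(p['fov_y'])/2)
    K=np.array([[f,0,p['cx']],[0,f,p['cy']],[0,0,1]])
    return K,R.from_rotvec(np.ravel(p['rvec'])).as_matrix(),np.ravel(p['tvec'])
def ray(c,u,v):
    K,Rm,t=c; d=Rm.T@np.linalg.inv(K)@np.array([u,v,1.]); return -Rm.T@t,d
def onz(c,u,v,z):
    o,d=ray(c,u,v); return o+d*(z-o[2])/d[2]
def pts(c,depth):
    K,Rm,t=c; v,u=np.mgrid[:480,:640]; z=depth
    P=np.stack([(u-K[0,2])/K[0,0]*z,(v-K[1,2])/K[1,1]*z,z],-1)
    return (P-t)@Rm
def proj(c,p):
    K,Rm,t=c; q=K@(Rm@np.asarray(p,float)+t); return q[:2]/q[2]
E
python3 - <<'E'
from h import *
o=bot.get_obs(); print(o)
for n in ("scene","top","wrist"):
    print(bot.camera_params(n)); im,d=bot.capture(n); np.savez(n+'.npz',im=im,d=d)
    cv2.imwrite(f'pics/{n}0.png',im[:,:,::-1])
E
```

```text
pics
{'time': 0.0, 'joint_positions': array([ 1.07602364e+00,  3.42742161e-01,  1.52500738e+00, -2.40120366e-05,
        1.27537313e+00, -1.46021484e-01]), 'dq': array([-0.00073454, -0.00058109, -0.0005082 , -0.00128236, -0.00044005,
       -0.00021953]), 'tau': array([ 2.75331353e-03, -4.31245387e+01, -2.44218886e+01,  7.18800444e-02,
        5.58816385e-02, -1.55294060e-04]), 'tool_pos': array([179.21966321, 493.05898008, 237.03821269]), 'tcp_rot': array([-3.14007557e+00, -1.99905957e-04,  2.79284831e+00]), 'contact_force': array([ 0.14680512, -0.80794236, -0.38900236]), 'moment': array([ 0.02148047, -0.05787856,  0.02429278]), 'finger_force': 0.0, 'grip_width': 91.9401891958504}
{'fov_y': 48.132583837132245, 'cx': 322.4564844059, 'cy': 233.4901710087155, 'rvec': array([ 1.9773643 , -1.26309871,  0.55971435]), 'tvec': array([-480.49792035,  352.27623924,  574.21566317])}
{'fov_y': 43.84515015945761, 'cx': 316.6422150947417, 'cy': 245.7311159372813, 'rvec': array([ 2.13979091, -2.1571363 ,  0.13947114]), 'tvec': array([-211.07285313,  624.77077057,  835.12841913])}
{'fov_y': 58.77183630985984, 'cx': 316.44915826888786, 'cy': 239.95677602963653, 'rvec': array([-2.37443658, -1.66286055, -0.23684088]), 'tvec': array([-525.01489954,  -34.21202507,  390.31260154])}
```

View pics/top0.png

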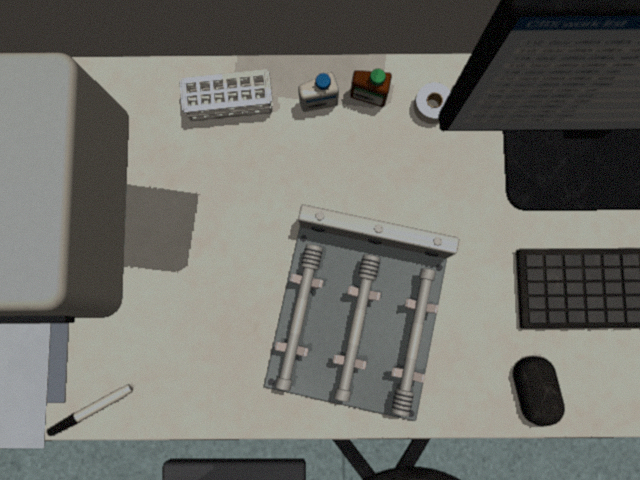

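View pics/scene0.png

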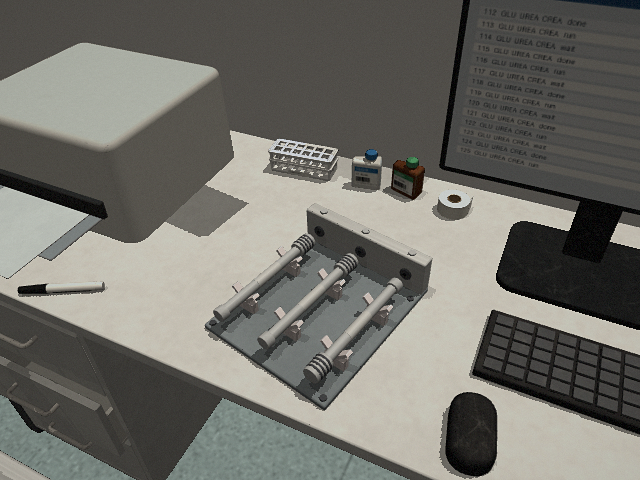

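The top view shows the backward column in the right-hand lane: its thick ribbed end is near (402,402) and its nut is near (428,272), on the manifold side. In the scene view the thick end is at about (318,368) and the nut at (396,286).

```bash
cat > m.py <<'E'
from h import *
S={}
for n,a,b in (("top",(427,276),(404,393)),("scene",(393,290),(322,360))):
    f=np.load(n+'.npz'); im=f['im']; d=f['d']; c=cam(n); S[n]=c
    g=cv2.cvtColor(im,cv2.COLOR_RGB2GRAY).astype(np.float32)
    P=pts(c,d)
    a=np.array(a,float);b=np.array(b,float);u=(b-a)/np.linalg.norm(b-a);w=np.array([-u[1],u[0]])
    L=np.linalg.norm(b-a)
    s=np.arange(-25,L+25.5,1); t=np.arange(-16,16.1,.5)
    X=a+s[:,None,None]*u+t[None,:,None]*w
    G=cv2.remap(g,X[...,0].astype(np.float32),X[...,1].astype(np.float32),1)
    Z=cv2.remap(P[...,2].astype(np.float32),X[...,0].astype(np.float32),X[...,1].astype(np.float32),0)
    cv2.imwrite(f'pics/strip_{n}.png',cv2.resize(G.T,None,fx=4,fy=4))
    zi=Z[:,::4]
    print(n,L); 
    for i in range(0,len(s),6): print(int(s[i]),np.round(zi[i]).astype(int), G[i,::4].astype(int))
E
python3 m.py
```

```text
top 119.23925528113634
-25 [48 50 48 53 47 45 50 52 49 52 51 50 44 41 44 43 48] [43 45 44 45 43 41 37 32 38 31 36 35 40 46 47 40 43]
-19 [ 7 11 12 13 12 12 13 12 11 12  9 12 14 10 10  9  9] [128  95  70  60  58  61  62  60  61  60  63  62  61  61  61  57  59]
-13 [ 8 10 12 12 13 10 13 12 12 15 12 12  9 11 10 15 12] [128  99  77  57  41  56  59  60  59  61  58  61  60  57  59  60  60]
-7 [ 2 11 11 10 10 47 52 56 54 54 50 49 47 13 12 10 11] [124 104 103  97  99 106 127 131 132 118 106  89  99 112 113 108 109]
-1 [ 2 12 11  9 13 50 54 54 53 52 53 47 10 11 12 10 12] [133 104 110 111 106 113 137 152 152 139 115  85  77 109 113 111 112]
5 [ 2  9 12 14 12 10 50 53 51 50 48 13 11 11 11 13  8] [134 104 105 107 109 102 123 148 157 130  90  58  62  59  59  71 110]
11 [  3  12  10  13  11  13  47  51  49  47  47  43  13  10  12 911  11] [126 103 109 109 109 103 122 151 160 133  97  52  58  56  60  75 108]
17 [ 8 13 11 11  9  9 47 53 52 51 48 46 10 13 11 10 12] [125 105 110 110 109 105 123 148 160 131  98  57  60  64  62 108 112]
23 [ 9 11 10 10 11 12 51 53 52 47 49 47 11 11 11 13 10] [122 104 11
[... 5294 characters left out ...]
 11] [100  99  44  57  41  55  49  68  47  60  62 102  69 119 117 117 118]
107 [11 11 40 45 50 51 51 54 56 55 54 54 11 10  8  8  9] [ 98  84  25  36  84 150 165 175 180 116  83  53  93 118 115 118 119]
113 [10  9 42 46 48 52 53 53 55 53 55 51 50  9 10 10 11] [ 46  48  17  86 120 145 161 176 170 167 164  78  92 117 116 116 115]
119 [10 10 39 38 41 41 43 45 46 47 47 51 10 10  9 11  9] [ 47  45  55  56  57  58  59  60  58  58  59  56 116 115 116 115 116]
125 [10 10 11  9 11 11  8  9  9 11  8 11  9 11  9  9  9] [ 49  43  45  43  44  65  63  66  73 115 114 114 116 114 117 117 114][ WARN:0@0.669] global loadsave.cpp:1063 imwrite_ Unsupported depth image for selected encoder is fallbacked to CV_8U.
```

```bash
cat > m2.py <<'E'
from h import *
from scipy.optimize import least_squares
def column(P,p0,p1,r=8):
    """cylinder axis (z free) + ends from depth points near the guess line p0(nut)->p1(inlet)"""
    Q=P.reshape(-1,3); p0=np.array(p0,float);p1=np.array(p1,float)
    for it in range(3):
        u=(p1-p0)[:2];u/=np.linalg.norm(u);w=np.array([-u[1],u[0]]);m=(p0+p1)[:2]/2
        s=(Q[:,:2]-m)@u;t=(Q[:,:2]-m)@w;z=Q[:,2]
        k=(abs(s)<40)&(abs(t)<11)&(z>41)&(z<60)
        f=lambda q:np.hypot(t[k]-q[0]-q[1]*s[k],z[k]-q[2]-q[3]*s[k])-r
        q=least_squares(f,[0,0,42,0],loss='soft_l1').x
        a=(abs(t-q[0]-q[1]*s)<6)&(abs(s)<130)&(z>46)&(z<62)
        h=np.sort(s[a]); lo,hi=np.percentile(h,[.3,99.7])
        g=lambda S:np.r_[m+S*u+(q[0]+q[1]*S)*w,q[2]+q[3]*S]
        p0,p1=g(lo),g(hi)
    return p0,p1,k.sum(),np.std(f(q))
if __name__=="__main__":
    for n in ("top","scene"):
        f=np.load(n+'.npz'); c=cam(n); P=pts(c,f['d'])
        print(n,'cam',np.round(-c[1].T@c[2]))
        if n=="top":
            G=[(onz(c,*a,45),onz(c,*b,45)) for a,b in (((428,269),(401,415)),((343,401),(371,257)),((283,389),(314,247)))]
        for a,b in G:
            p0,p1,k,e=column(P,a,b); d=p1-p0
            print(np.round(p0,1),np.round(p1,1),'mid',np.round((p0+p1)/2,1),'len',round(np.linalg.norm(d),1),'yaw',round(np.arctan2(d[1],d[0]),4),k,round(e,2))
        # manifold top
        Q=P.reshape(-1,3); m=(Q[:,2]>71)&(Q[:,2]<80)
        a=G[1][1]; m&=np.hypot(Q[:,0]-a[0]-25,Q[:,1]-a[1])<150
        r=cv2.minAreaRect(Q[m][:,:2].astype(np.float32)); print('manifold',r,m.sum(),np.median(Q[m][:,2]))
E
python3 m2.py
```

```text
top cam [ 505. -221.  911.]
[ 612.6 -383.3   42.5] [ 383.1 -332.1   43.7] mid [ 497.9 -357.7   43.1] len 235.2 yaw 2.922 653 1.24
[ 403.5 -249.3   43.1] [ 631.4 -300.9   43. ] mid [ 517.5 -275.1   43.1] len 233.6 yaw -0.2225 640 1.19
[ 419.3 -165.9   44.4] [ 650.2 -218.    41.6] mid [ 534.8 -192.    43. ] len 236.7 yaw -0.2218 634 1.21
manifold ((642.768798828125, -303.2744445800781), (229.51596069335938, 24.75929832458496), 77.16175079345703) 2678 75.81640304425272
scene cam [  24. -532.  633.]
[ 611.4 -386.8   41.5] [ 379.3 -334.9   42.4] mid [ 495.4 -360.8   41.9] len 237.9 yaw 2.9213 538 0.9
[ 399.4 -252.4   42.1] [ 629.8 -303.7   41.4] mid [ 514.6 -278.1   41.7] len 236.0 yaw -0.2193 475 1.02
[ 415.5 -169.1   41.1] [ 648.8 -220.8   42.1] mid [ 532.2 -194.9   41.6] len 238.9 yaw -0.2183 417 1.08
manifold ((639.3801879882812, -306.2380676269531), (231.17649841308594, 26.7310848236084), 77.22502899169922) 1515 74.49281705598138
```

View pics/wrist0.png

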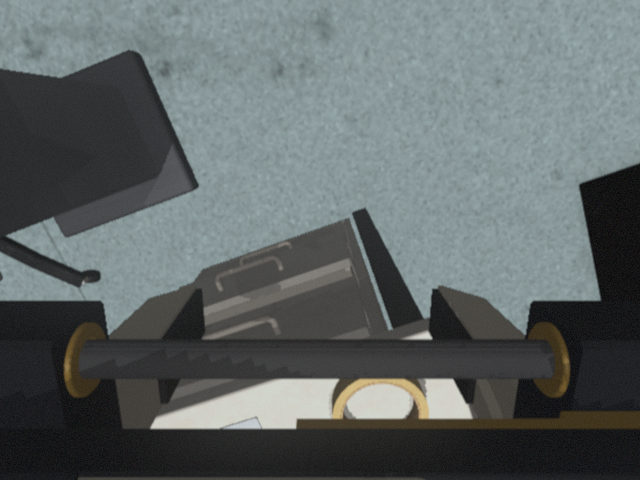

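The wrist view shows only the floor, the drawers and the tape, so it doesn't help yet. Both outer views agree that the tube axis is at z≈42 and mid-lane is near (484,-356). The far-end lengths include manifold points, so I ignored them. Next I check obstacles along the path.

Run:
```python
from h import *
A=[]
for n in ("top","scene"):
    f=np.load(n+'.npz'); P=pts(cam(n),f['d']).reshape(-1,3)[f['d'].ravel()>0]; A.append(P)
P=np.vstack(A); P=P[P[:,2]<700]
b=P[(P[:,1]>-20)&(P[:,2]>60)&(P[:,0]>250)]
print('printer',np.percentile(b,[.5,99.5],axis=0).round())
d=np.hypot(P[:,0]-484,P[:,1]+356)
for z in (85,120,160,200,250,300,400):
    k=(P[:,2]>z)&(P[:,2]<z+50); print(z,k.sum(), 'min dist to target',d[k].min().round() if k.any() else None, P[k][d[k].argmin()].round() if k.any() else None)
```

```text
printer [[510. -14.  61.]
 [963. 840. 286.]]
85 24360 min dist to target 392.0 [ 788. -602.  103.]
120 24084 min dist to target 273.0 [ 755. -389.  161.]
160 58175 min dist to target 273.0 [ 755. -390.  171.]
200 33491 min dist to target 272.0 [ 754. -390.  228.]
250 17180 min dist to target 273.0 [ 755. -392.  253.]
300 13169 min dist to target 273.0 [ 754. -395.  324.]
400 7743 min dist to target 274.0 [ 756. -388.  402.]
```

{"api": "step_arm", "payload": {
  "deltas": [
    [0.6,-0.0654,-0.0677,0,0],
    [0.6,-0.0654,-0.0677,0,0],
    [0.6,-0.0654,-0.0677,0,0],
    [0.6,-0.0654,-0.0677,0,0],
    [0.6,-0.0654,-0.0677,0,0],
    [0.6,-0.0654,-0.0677,0,0],
    [0.6,-0.0654,-0.0677,0,0],
    [0.6,-0.0654,-0.0677,0,0]
  ]
}}

```text
time: 0.95
tool_pos: [332.9, 147.8, 237.8]
tcp_rot: [3.141, 0.0, 2.793]
contact_force: [0.5, 0.1, 1.5]
grip_width: 55.1
finger_force: 0.0
```

{"api": "step_arm", "payload": {
  "deltas": [
    [0.6,-0.0654,-0.0677,0,0],
    [0.6,-0.0654,-0.0677,0,0],
    [0.6,-0.0654,-0.0677,0,0],
    [0.6,0,0,0,0]
  ]
}}

```text
time: 1.35
tool_pos: [392.1, 16.0, 237.6]
tcp_rot: [-3.141, 0.001, 2.786]
contact_force: [-0.5, 1.3, -0.3]
grip_width: 55.2
finger_force: 0.0
```

{"api": "step_arm", "payload": {
  "deltas": [
    [0.6,0,0,0,-0.0813],
    [0.6,-0.0434,-0.0861,0,0],
    [0.6,-0.0434,-0.0861,0,0],
    [0.6,-0.0434,-0.0861,0,0],
    [0.6,-0.0434,-0.0861,0,0],
    [0.6,-0.0434,-0.0861,0,0],
    [0.6,-0.0434,-0.0861,0,0],
    [0.6,-0.0434,-0.0861,0,0]
  ]
}}

```text
time: 2.15
tool_pos: [472.7, -307.7, 237.4]
tcp_rot: [3.141, -0.0, 2.921]
contact_force: [1.3, 0.6, -0.1]
grip_width: 54.9
finger_force: 0.0
```

{"api": "step_arm", "payload": {
  "deltas": [
    [0.6,-0.0434,-0.0861,0,0],
    [0.6,0,0,0.05,0],
    [0.6,0,0,0,0],
    [0.6,0,0,0,0]
  ]
}}

```text
time: 2.55
tool_pos: [483.9, -352.1, 212.3]
tcp_rot: [3.14, -0.002, 2.921]
contact_force: [0.4, -0.7, 0.3]
grip_width: 55.2
finger_force: 0.0
```

Run:
```python
from h import *
o=bot.get_obs(); c=cam("wrist"); print(o['time'],o['tool_pos'],o['tcp_rot'],o['joint_positions'].round(3)); im,d=bot.capture("wrist"); np.savez('w1.npz',im=im,d=d,K=c[0],R=c[1],t=c[2])
print('cam',-c[1].T@c[2], 'axis',c[1][2]); print(proj(c,[484,-356,50]))
cv2.imwrite('pics/w1.png',im[:,:,::-1])
```

```text
2.55 [ 483.93245124 -352.09304423  212.28404775] [ 3.13994009e+00 -2.05107547e-03  2.92125541e+00] [-0.757  0.498  1.349  0.     1.297 -2.108]
cam [ 409.77572003 -335.0837317   359.03932289] axis [ 0.27235872 -0.0590125  -0.96038443]
[310.00038194 223.66495377]
```

View pics/w1.png

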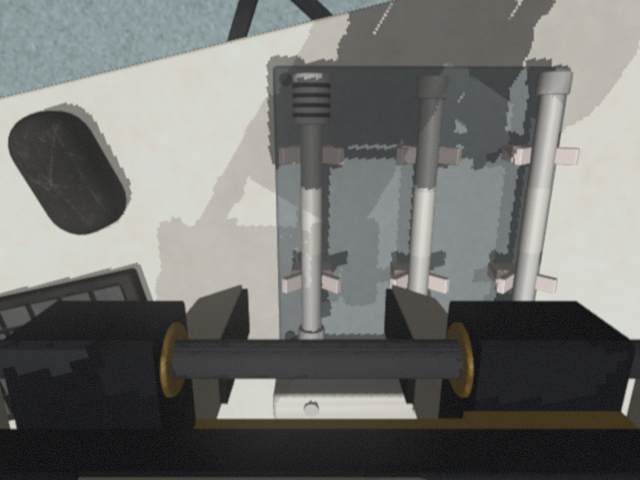

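The wrist view shows the backward column at u≈310, with its ribs at (311,100), its nut at (311,335) and its saddles at v≈155 and v≈280. I now fit its line and the saddle positions from this view.

```bash
cat > m3.py <<'E'
from h import *; from m2 import column
import sys
def fit(npz, yaw=-0.221, mid=(484,-356)):
    f=np.load(npz); c=(f['K'],f['R'],f['t']); P=pts(c,f['d']); im=f['im']
    u=np.array([np.cos(yaw),np.sin(yaw)]); w=np.array([-u[1],u[0]]); mid=np.array(mid,float)
    Q=P.reshape(-1,3); s=(Q[:,:2]-mid)@u; t=(Q[:,:2]-mid)@w; z=Q[:,2]; ok=f['d'].ravel()>0
    # tube by rays: bright-run edges from depth at stations
    for L in (0,85,170):
        out=[]
        for S in np.arange(-100,45,10):
            k=ok&(abs(s-S)<4)&(abs(t-L)<17)&(z>46)&(z<62)
            if k.sum()>8: out.append((S,round((t[k].min()+t[k].max())/2-L,1),round(t[k].max()-t[k].min(),1),round(np.percentile(z[k],90),1)))
        print('lane',L); print(out)
        k=ok&(abs(t-L)<5)&(z>46)&(z<62)&(s<120)&(s>-130); print('s ends',np.percentile(s[k],[.3,99.7]).round(1))
        k=ok&(abs(t-L)>11)&(abs(t-L)<20)&(abs(t-L)<20)&(z>44)&(z<56)&(abs(s)<80)
        for g in (-50,50):
            q=k&(abs(s-g)<15)
            if q.sum()>10: print(' saddle s',np.percentile(s[q],[3,97]).round(1),'t',np.percentile(t[q]-L,[2,98]).round(1),'top z',np.percentile(z[q],95).round(1))
if __name__=="__main__": fit(sys.argv[1])
E
python3 m3.py w1.npz
```

```text
lane 0
[(np.int64(-100), np.float64(1.0), np.float64(24.8), np.float64(54.9)), (np.int64(-90), np.float64(1.0), np.float64(25.0), np.float64(54.9)), (np.int64(-80), np.float64(0.9), np.float64(25.3), np.float64(54.8)), (np.int64(-70), np.float64(0.6), np.float64(23.3), np.float64(53.4)), (np.int64(-60), np.float64(0.9), np.float64(14.3), np.float64(50.1)), (np.int64(-50), np.float64(-0.1), np.float64(33.8), np.float64(49.9)), (np.int64(-40), np.float64(1.2), np.float64(13.9), np.float64(49.7)), (np.int64(-30), np.float64(1.2), np.float64(14.0), np.float64(50.0)), (np.int64(-20), np.float64(0.8), np.float64(14.8), np.float64(50.1)), (np.int64(-10), np.float64(0.7), np.float64(15.0), np.float64(50.0)), (np.int64(0), np.float64(1.1), np.float64(14.4), np.float64(50.0)), (np.int64(10), np.float64(0.7), np.float64(15.3), np.float64(50.0)), (np.int64(20), np.float64(0.6), np.float64(13.9), np.float64(49.9)), (np.int64(30), np.float64(1.0), np.float64(13.2), np.float64(49.8)), (np.int64(40), np.float64(-3.7), np.float64(22.7), np.float64(50.0))]
s ends [-105.4   93.5]
 saddle s [-55.8 -44.6
[... 1741 characters left out ...]
, np.float64(49.9)), (np.int64(-30), np.float64(-0.1), np.float64(14.4), np.float64(50.0)), (np.int64(-20), np.float64(0.1), np.float64(14.7), np.float64(50.2)), (np.int64(-10), np.float64(-0.3), np.float64(14.6), np.float64(50.1)), (np.int64(0), np.float64(0.3), np.float64(14.4), np.float64(50.3)), (np.int64(10), np.float64(0.1), np.float64(14.4), np.float64(50.0)), (np.int64(20), np.float64(0.1), np.float64(14.4), np.float64(50.1)), (np.int64(30), np.float64(0.2), np.float64(13.8), np.float64(49.9)), (np.int64(40), np.float64(-0.3), np.float64(13.7), np.float64(50.0))]
s ends [-107.1   61.5]
 saddle s [-55.7 -44.3] t [-19.9  19.8] top z 50.0
 saddle s [44.  55.4] t [-19.9  19.7] top z 50.0
```

{"api": "step_arm", "payload": {
  "deltas": [
    [0.6,-0.001,-0.005,0.04,0],
    [0.6,0,0,0.08,0],
    [0.6,0,0,0.08,0],
    [0.6,0,0,0.06,0],
    [0.6,0,0,0.04,0],
    [0.6,0,0,0,0],
    [0.6,0,0,0,0]
  ]
}}

```text
time: 3.3
tool_pos: [484.8, -355.8, 64.3]
tcp_rot: [-3.141, 0.002, 2.922]
contact_force: [0.0, -0.5, 0.2]
grip_width: 55.0
finger_force: 0.0
```

{"api": "step_arm", "payload": {
  "deltas": [
    [0.6,0,0,0.03,0],
    [0.6,0,0,0.03,0],
    [0.4,0,0,0,0],
    [0.25,0,0,0,0],
    [0,0,0,0,0],
    [0,0,0,0,0],
    [0,0,0,0,0]
  ]
}}

```text
time: 4.0
tool_pos: [484.3, -356.3, 33.4]
tcp_rot: [-3.141, 0.001, 2.92]
contact_force: [-0.6, -0.1, 0.5]
grip_width: 19.7
finger_force: 0.0
```

{"api": "step_arm", "payload": {
  "deltas": [
    [0,0,0,0,0],
    [0,0,0,0,0],
    [0,0,0,0,0]
  ]
}}

```text
time: 4.3
tool_pos: [484.2, -356.1, 33.2]
tcp_rot: [-3.142, 0.001, 2.92]
contact_force: [-0.5, 1.5, 5.3]
grip_width: 15.5
finger_force: 30.0
```

{"api": "step_arm", "payload": {
  "deltas": [
    [0,0,0,-0.01,0],
    [0,0,0,-0.02,0],
    [0,0,0,-0.04,0],
    [0,0,0,-0.06,0],
    [0,0,0,-0.06,0],
    [0,0,0,-0.04,0],
    [0,0,0,-0.01,0],
    [0,0,0,0,0]
  ]
}}

```text
time: 5.1
tool_pos: [484.1, -356.2, 153.3]
tcp_rot: [-3.141, 0.001, 2.92]
contact_force: [0.7, -0.5, -1.8]
grip_width: 15.0
finger_force: 30.0
```

Run:
```python
from h import *
o=bot.get_obs(); print(o['tool_pos'],o['tcp_rot'],o['contact_force'],o['moment'],o['joint_positions'].round(2))
im,d=bot.capture("scene"); np.savez('s2.npz',im=im,d=d)
cv2.imwrite('pics/s2.png',im[:,:,::-1])
```

```text
[ 484.07236096 -356.23228826  153.29310148] [-3.14096786e+00  1.08404296e-03  2.92048693e+00] [ 0.68903753 -0.45347055 -1.79881405] [ 0.055845   -0.01851486 -0.03981573] [-0.76  0.55  1.43  0.    1.16 -2.11]
```

View pics/s2.png

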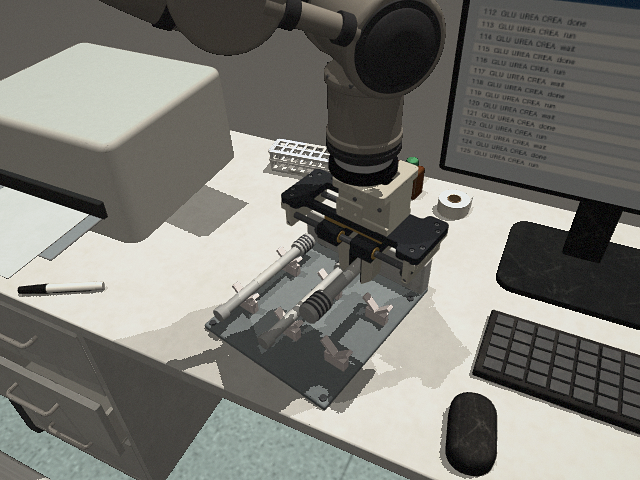

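{"api": "step_arm", "payload": {
  "deltas": [
    [0,0,0,0,0.04],
    [0,0,0,0,0.085],
    [0,0,0,0,0.09],
    [0,0,0,0,0.09],
    [0,0,0,0,0.09],
    [0,0,0,0,0.09],
    [0,0,0,0,0.09],
    [0,0,0,0,0.09]
  ]
}}

```text
time: 5.95
tool_pos: [483.3, -355.4, 150.6]
tcp_rot: [-3.14, -0.003, 1.87]
contact_force: [-0.3, -0.4, -1.1]
grip_width: 15.4
finger_force: 30.0
```

{"api": "step_arm", "payload": {
  "deltas": [
    [0,0,0,0,0.09],
    [0,0,0,0,0.09],
    [0,0,0,0,0.09],
    [0,0,0,0,0.09],
    [0,0,0,0,0.09],
    [0,0,0,0,0.09],
    [0,0,0,0,0.09],
    [0,0,0,0,0.09]
  ]
}}

```text
time: 6.75
tool_pos: [483.3, -355.4, 150.6]
tcp_rot: [-3.138, 0.0, 0.739]
contact_force: [-0.2, -0.8, -1.0]
grip_width: 15.3
finger_force: 30.0
```

{"api": "step_arm", "payload": {
  "deltas": [
    [0,0,0,0,0.09],
    [0,0,0,0,0.09],
    [0,0,0,0,0.09],
    [0,0,0,0,0.09],
    [0,0,0,0,0.09],
    [0,0,0,0,0.09],
    [0,0,0,0,0.045],
    [0,0,0,0,0.03]
  ]
}}

```text
time: 7.55
tool_pos: [483.2, -355.4, 150.6]
tcp_rot: [-3.14, 0.003, -0.224]
contact_force: [-0.5, -0.6, -2.1]
grip_width: 15.1
finger_force: 30.0
```

{"api": "step_arm", "payload": {
  "deltas": [
    [0,0,0,0,0],
    [0,0,0,0,0],
    [0,0,0,0,0]
  ]
}}

```text
time: 7.85
tool_pos: [483.8, -355.9, 152.0]
tcp_rot: [-3.141, 0.001, -0.22]
contact_force: [-0.1, -0.5, -2.6]
grip_width: 14.9
finger_force: 30.0
```

Run:
```python
from h import *
o=bot.get_obs(); c=cam("wrist"); print(o['time'],o['tool_pos'],o['tcp_rot'],o['contact_force'],o['joint_positions'].round(2))
im,d=bot.capture("wrist"); np.savez('w2.npz',im=im,d=d,K=c[0],R=c[1],t=c[2]); cv2.imwrite('pics/w2.png',im[:,:,::-1])
im,d=bot.capture("scene"); np.savez('s3.npz',im=im,d=d)
cv2.imwrite('pics/s3.png',im[:,:,::-1])
```

```text
7.85 [ 483.75358034 -355.89065701  151.96313802] [-3.14088541e+00  1.07674409e-03 -2.20136543e-01] [-0.11663761 -0.53731209 -2.64934133] [-0.76  0.55  1.43  0.    1.16  1.03]
```

View pics/w2.png

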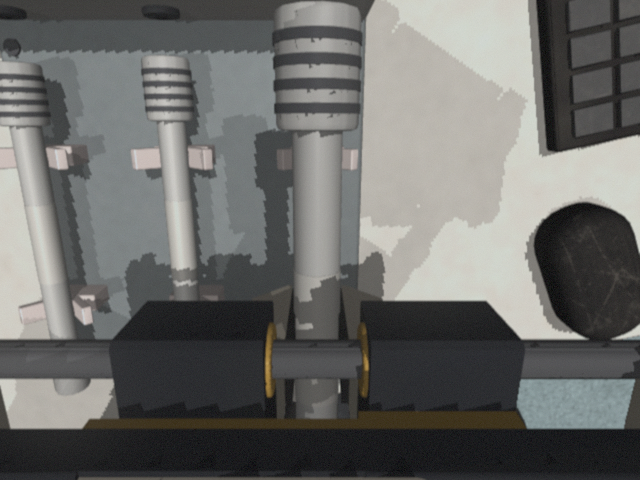

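Run:
```python
from h import *
yaw=-.221; u=np.array([np.cos(yaw),np.sin(yaw)]); w=np.array([-u[1],u[0]]); mid=np.array([484,-356.])
for n in ('w2','s3'):
    f=np.load(n+'.npz'); c=(f['K'],f['R'],f['t']) if n=='w2' else cam('scene'); Q=pts(c,f['d']).reshape(-1,3)
    s=(Q[:,:2]-mid)@u; t=(Q[:,:2]-mid)@w; z=Q[:,2]
    k=(abs(t)<16)&(z>140)&(z<185)&(s>70)&(s<130); print(n,'inlet end s',np.percentile(s[k],[.5,99.5]).round(1),k.sum(),'t',np.percentile(t[k],[1,99]).round(1))
    for S in (-95,-60,-40,20,40,60,66,85,95):
        k=(abs(t)<14)&(z>140)&(z<185)&(abs(s-S)<3)
        if k.sum()>5: print(S,'ztop',np.percentile(z[k],95).round(1),'t',((t[k].min()+t[k].max())/2).round(1),k.sum())
    if n=='w2':
        k=(abs(t)>11)&(abs(t)<19.5)&(z>44)&(z<56)&(abs(s-50)<15); print('saddle',np.percentile(s[k],[3,97]),k.sum())
        for L in (85,170):
            k=(abs(t-L)<6)&(z>46)&(z<62)&(s>70)&(s<115); print('neighbour inlet end',L,np.percentile(s[k],99.5).round(1),k.sum())
```

```text
w2 inlet end s [ 70.3 104. ] 11076 t [-11.9  13.1]
20 ztop 168.8 t 0.7 785
40 ztop 168.6 t 0.8 864
60 ztop 168.7 t 0.8 980
66 ztop 168.6 t 0.6 1018
85 ztop 173.7 t 0.8 1944
95 ztop 173.7 t 0.7 2163
saddle [45.11651431 56.26854433] 360
neighbour inlet end 85 105.6 1555
neighbour inlet end 170 102.6 1152
s3 inlet end s [ 70.5 102.5] 44 t [-15.7 -11.1]
-95 ztop 172.0 t -3.2 86
-60 ztop 169.2 t -3.1 60
-40 ztop 168.9 t -3.5 52
95 ztop 168.3 t -12.5 8
```

{"api": "step_arm", "payload": {
  "deltas": [
    [0,0.0025,0,0.02,0],
    [0,0,0,0.04,0],
    [0,0,0,0.05,0],
    [0,0,0,0.05,0],
    [0,0,0,0.04,0],
    [0,0,0,0.02,0],
    [0,0,0,0,0],
    [0,0,0,0,0]
  ]
}}

```text
time: 8.75
tool_pos: [485.6, -356.7, 43.2]
tcp_rot: [3.141, -0.001, -0.221]
contact_force: [0.3, -0.1, -1.5]
grip_width: 15.1
finger_force: 30.0
```

{"api": "step_arm", "payload": {
  "deltas": [
    [0,0,0,0.005,0],
    [0,0,0,0.005,0],
    [0,0,0,0.004,0],
    [0,0,0,0.002,0],
    [0,0,0,0,0],
    [0,0,0,0,0]
  ]
}}

```text
time: 9.35
tool_pos: [485.3, -356.4, 34.7]
tcp_rot: [3.142, -0.0, -0.221]
contact_force: [0.6, -0.8, -1.9]
grip_width: 15.3
finger_force: 30.0
```

{"api": "step_arm", "payload": {
  "deltas": [
    [0,0,0,0.002,0],
    [0,0,0,0.001,0],
    [0,0,0,0,0],
    [0,0,0,0,0]
  ]
}}

```text
time: 9.75
tool_pos: [485.2, -356.4, 33.3]
tcp_rot: [-3.142, -0.0, -0.221]
contact_force: [-0.3, 0.1, -0.2]
grip_width: 15.1
finger_force: 30.0
```

{"api": "step_arm", "payload": {
  "deltas": [
    [0.2,0,0,0,0],
    [0.25,0,0,0,0],
    [0.35,0,0,0,0],
    [0.5,0,0,0,0],
    [0.6,0,0,0,0],
    [0.6,0,0,0,0],
    [0.6,0,0,0,0]
  ]
}}

```text
time: 10.45
tool_pos: [485.2, -356.4, 33.2]
tcp_rot: [-3.142, -0.0, -0.221]
contact_force: [0.3, -0.4, -0.1]
grip_width: 54.3
finger_force: 0.0
```

{"api": "step_arm", "payload": {
  "deltas": [
    [0.6,0,0,-0.02,0],
    [0.6,0,0,-0.04,0],
    [0.6,0,0,-0.08,0],
    [0.6,0,0,-0.08,0],
    [0.6,0,0,-0.08,0],
    [0.6,0,0,-0.06,0],
    [0.6,0,0,0,0],
    [0.6,0,0,0,0]
  ]
}}

```text
time: 11.25
tool_pos: [485.3, -356.4, 214.2]
tcp_rot: [3.141, -0.002, -0.221]
contact_force: [-0.6, 0.3, -0.7]
grip_width: 55.1
finger_force: 0.0
```

Run:
```python
from h import *
o=bot.get_obs(); c=cam("wrist"); print(o['time'],o['tool_pos'],o['tcp_rot'],o['contact_force'],o['grip_width'])
im,d=bot.capture("wrist"); np.savez('w3.npz',im=im,d=d,K=c[0],R=c[1],t=c[2]); cv2.imwrite('pics/w3.png',im[:,:,::-1])
im,d=bot.capture("scene"); np.savez('s4.npz',im=im,d=d); cv2.imwrite('pics/s4.png',im[:,:,::-1])
f=np.load('w3.npz'); Q=pts((f['K'],f['R'],f['t']),f['d']).reshape(-1,3)
yaw=-.221; u=np.array([np.cos(yaw),np.sin(yaw)]); w=np.array([-u[1],u[0]]); mid=np.array([484,-356.])
s=(Q[:,:2]-mid)@u; t=(Q[:,:2]-mid)@w; z=Q[:,2]
for L in (0,85,170):
    k=(abs(t-L)<6)&(z>46)&(z<62)&(s>70)&(s<115); print('inlet end',L,np.percentile(s[k],99.5).round(1))
    k=(abs(t-L)>11)&(abs(t-L)<19.5)&(z>44)&(z<56)&(abs(s-50)<15); print(' saddle',np.percentile(s[k],[3,97]).round(1),k.sum())
    for S in (-20,0,20,35,62,85,95):
        k=(abs(t-L)<15)&(z>46)&(z<62)&(abs(s-S)<3)
        if k.sum()>5: print('  ',S,'ztop',np.percentile(z[k],95).round(1),'t',((t[k].min()+t[k].max())/2-L).round(1))
```

```text
11.25 [ 485.25228736 -356.37947528  214.21011673] [ 3.14075150e+00 -1.55147247e-03 -2.21061301e-01] [-0.56698974  0.3249464  -0.69935123] 55.10140741388645
inlet end 0 106.2
 saddle [45.1 56.2] 276
   -20 ztop 50.3 t 0.5
   0 ztop 50.3 t 0.9
   20 ztop 50.3 t 0.5
   35 ztop 50.1 t 0.5
   62 ztop 50.3 t 0.5
   85 ztop 55.3 t 0.4
   95 ztop 55.2 t 0.5
inlet end 85 105.6
 saddle [45.2 56.3] 274
   -20 ztop 50.3 t 0.2
   0 ztop 50.5 t 0.6
   20 ztop 50.3 t 0.6
   35 ztop 50.3 t 0.4
   62 ztop 49.9 t 0.3
   85 ztop 55.3 t 0.3
   95 ztop 55.2 t -0.0
inlet end 170 103.1
 saddle [45.5 56.4] 274
   -20 ztop 50.4 t 0.3
   0 ztop 50.2 t 0.3
   20 ztop 50.5 t -0.1
   35 ztop 50.3 t 0.1
   62 ztop 50.5 t 0.0
   85 ztop 55.4 t -0.9
   95 ztop 55.4 t -0.6
```

View pics/s4.png

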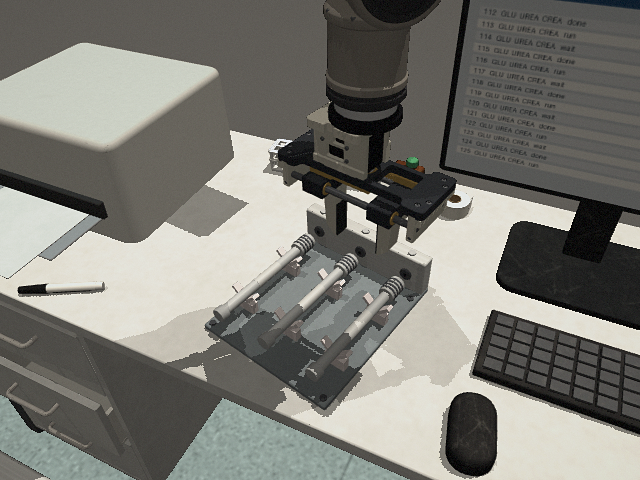

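The scene view shows all three thick ends facing the manifold, with the turned one at (393,290). The wrist measurement puts its tube top level with its neighbours' and its position within about 1 mm of mid-lane.

```bash
python3 -c "
from plant import bot
print(bot.close_job())"
```

```text
the job is handed in; nothing more can be done
None
```

The backward column is turned end for end and seated within about 1 mm of mid-lane, thick end facing the manifold; the other two columns measured in place, and the job was handed in at about 11 s of the 38 s limit.

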